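# Lid up the finished copperware

## Robot

A 7-joint arm with a two-finger parallel gripper is mounted at the origin on the work surface. World frame = base frame: x ahead of the robot, y to its left, z up, the work surface at z = 0. Lengths are in m, angles in rad, forces in N, time in s.
With the tool pointing down it reaches from about 0.425 to 0.925 m from the base axis. Payload 6.8 kg.
Tool frame: the origin (TCP) lies midway between the tips of the shut fingers; the grasp point (between the pads) lies 19 mm behind it; z points along the fingers, y is the line along which they close (so a half turn about z gives the same grasp; the last joint's range is limited). The gripper opens to 85 mm and grips with 20 to 120 N. Pads are 22 mm wide; open, the fingers measure 114 mm over their backs; the gripper's body (76 mm by 85 mm) begins 54 mm behind the grasp point. The pads swing forward as they close: fully open they stand 13 mm farther back than shut.
Start: joints at [-1.332, 0.477, 0.022, 1.555, -0.011, 1.109, -0.083], TCP at [0.229, 0.635, 0.231] pointing down, gripper open.
Joint ranges: [-2.96, 2.96], [-0.34, 2.1], [-1.41, 1.46], [0.24, 2.44], [-1.37, 4.51], [0.17, 1.92], [-2.96, 2.96]. Speed limits (rad/s): [2.39, 2.39, 3.14, 3.14, 3.14, 3.14, 3.14].

## Interface

Orientations are given as a 3x3 rotation matrix whose columns are the frame's x, y, z axes.
In Python, from cell import move_ptp, line_to, move_joints, move_gripper, hold, ik, grab_frame, IKError, sign_off, search_frame, cut_out, get_clock, get_joint_pos, get_joint_vel, get_joint_efforts, get_ee_pos, get_eef_rot, get_force, get_torque, get_width, get_finger_force gives the robot as it stands. Calls block until the motion is done:
- move_ptp(position, orientation): joint-space move of the TCP to a pose.
- line_to(position, rot=None, speed=0.15, contact_N=None): straight line of the TCP; rot=None keeps the orientation; speed is the mean speed in m/s. With contact_N (N) it stops when the force on the tool has changed by that much, and returns True; else False.
- move_joints(angles): joint-space move.
- move_gripper(opening): finger opening in m; the grip force is fixed at half the most; returns when the fingers have stopped.
- hold(seconds).
- ik(position, orientation): joint angles nearest the present ones, or None.
- grab_frame(name): name is "side" or "top"; returns a dict with "frame" (400x640x3 uint8, blue, green, red), "fx", "fy", "cx", "cy" (pixels), "camera_from_world" (4x4, takes a point from world to camera coordinates). Camera axes: x right, y down, z forward; pixel columns grow to the right and rows downward; lengths in m; the calibration is good to about 2 mm. A picture is of the moment at which its call begins. There is no depth.
A pose or a line that the arm cannot do raises IKError and nothing moves.
- sign_off(): hands the job in; it is judged then, once.
Trained networks look in a picture, given as the dict that the camera call returned (one of the last four; its "shot" number tells which), for a name from the list of things; names that differ only in an ending like _2 or _b are one class to them, and where a whole thing is asked for, a point or a joint stands for the part that bears it (a point fixed in the world has none). Each returns a list of dicts, best first, with "confidence" (0 to 1); they miss things now and then, are a little off and sometimes report something else, mostly with a low value. They report only what shows in the picture. A call takes as long as a camera call. They do not tell look-alikes from the thing itself.
- search_frame(picture, thing): "at" ([x, y, z] in m, in world coordinates, good to about 4 mm: the middle of the surface that is visible of it).
- cut_out(picture, thing): "pixels" (400x640 bool, what is visible of it).
Readings, each from a call of its own:
- get_clock(): time.
- get_joint_pos(): joint angles.
- get_joint_vel(): joint speeds.
- get_joint_efforts(): joint torques, N m.
- get_ee_pos(): TCP position.
- get_eef_rot(): TCP orientation.
- get_force(): force on the tool from outside, world axes, zero at the start.
- get_torque(): the same for the moment, N m.
- get_width(): finger opening in m.
- get_finger_force(): force on a finger pad.
Only numpy, scipy, OpenCV 4.12 (cv2) and the standard library are available. Lean on these libraries where they do the work, as an engineer would, in place of code of your own. Each camera call takes 0.05 s, during which the arm holds its last target. There are 200 camera calls.

## Task

Put the four loose lids on the copper pots they belong to: the larger domed lid on the kettle, the smaller domed lid on the teapot, and on the hotpot first the ring-shaped lid, down over the chimney, and then the little flat-topped cap on top of the chimney. Set each one fully home, level and without dropping it, and let go of it; leave the pots standing where they are and the hammer, the brass bar and the wax tin undisturbed.

Things in the scene. Friction and masses are not known exactly. Their poses are not given: they have to be found in the camera images.
- ring_lid_center (a point): Hotpot's lid: loose copper ring lid 166 mm wide, 62 high, 0.26 kg, upright open tube (collar) in its middle. Point: on its axis 31 above its underside; z up. Heights from underside: skirt 0-10 (132 wide, 143 at top; fits in the rim); flange underside at 10 sits on the rim; dome to 32; collar 33-62, outside 54, bore 48: grip it outside. Home: point 21 above hotpot_mouth.
- chimney_cap_center (a point): Hotpot's chimney cap: smallest lid, copper, straight sides, flat top with six small holes, brass knob; 52 mm wide, 56 high, 0.09 kg. Point: on its axis 28 above its underside; z up. Heights from underside: hollow skirt 0-14 (bore 44) goes round the chimney; ceiling at 14 sits on its top; flat top at 20; round knob 16 wide, 25-52. Home: point 84 above hotpot_mouth. The ring lid cannot pass over it.
- kettle_lid_center (a point): Kettle's lid: the larger of two loose domed copper lids with a brass knob, 96 mm wide, 60 high, 0.17 kg. Point: on its axis 30 above its underside; z up. Heights from underside: tapered plug 0-12 (62 wide, 76 at top) goes into the mouth; flange underside at 12 sits on the rim; dome to 27; round knob 22 wide, 32-56, round top to 60. Home: point 18 above kettle_mouth.
- teapot_lid_center (a point): Teapot's lid: the smaller of two loose domed copper lids with a brass knob, 74 mm wide, 56 high, 0.11 kg. Point: on its axis 28 above its underside; z up. Heights from underside: tapered plug 0-12 (40 wide, 54 at top) goes into the mouth; flange underside at 12 sits on the rim; dome to 24; round knob 18 wide, 29-52, round top to 56. Home: point 16 above teapot_mouth.
- hotpot_mouth (a point): Hotpot: copper bowl 163 mm wide on a flared foot, two brass loop handles (to 105 from the axis), a chimney up its middle; loose, 1.3 kg. Point: on its axis in the plane of the rim, 95 above the bench; z up. Rim 152 inside. Chimney on the axis, round, solid to the touch: 36 wide at the rim, 35 at 45 above it, then tapering to 29 at its top, 70 above this point.
- kettle_mouth (a point): Kettle: the larger of two spouted copper pots, body 140 mm wide, spout tip 115 from the axis, bail handle laid back opposite (to 103 from the axis, clear of the mouth); loose, 0.8 kg. Point: centre of its round mouth in the plane of the rim, 97 above the bench; z up. Mouth 82 inside, 91 outside, 14 deep.
- teapot_mouth (a point): Teapot: the smaller of two spouted copper pots, body 104 mm wide, spout tip 90 from the axis, C-shaped handle opposite (to 86 from the axis); loose, 0.55 kg. Point: centre of its round mouth in the plane of the rim, 82 above the bench; z up. Mouth 60 inside, 67 outside, 12 deep.
- hammer: Bystander: hammer lying on the bench off to the robot's left, wooden handle, 260 mm long, 26 high. Origin under its middle, x towards the head.
- brass_bar: Bystander: plain brass bar lying beyond the pots, 90 x 22 x 14 mm. Origin at the centre of its underside, x along it.
- wax_tin: Bystander: round green tin beyond the pots, 68 mm wide, 34 high. Origin at the centre of its underside.
There are look-alikes about, which are no part of the job. Leave any purple or turquoise look-alike of the part that bears chimney_cap_center alone.

How it is judged:
By the outcome, as a careful person would: the job done as asked, in the order asked, and still so for the second after the job is handed in, with the robot touching nothing.
It also fails if it takes over 136 s, if anything falls off the work surface, if the arm or the gripper's body presses on something with over 40 N, if the wrist force passes 120 N, or if a joint passes its speed limit or range.

## Working session

There is one attempt and no reset: what is moved stays moved. The work goes in short steps, each a Python script; the robot and the scene stay as the last script left them, time stands still between calls to the robot, and variables do not carry over. Pictures are saved under pics/ and viewed, at most 14 in all, crops included, and the job is handed in when it is done.

```bash
mkdir -p pics; ls; python3 - <<'E'
from cell import *
import cv2,numpy as np
T=["ring_lid_center","chimney_cap_center","kettle_lid_center","teapot_lid_center","hotpot_mouth","kettle_mouth","teapot_mouth","hammer","brass_bar","wax_tin"]
for c in ["top","side"]:
    p=grab_frame(c); cv2.imwrite(f"pics/{c}0.png",p["frame"])
    print(c,p["fx"],p["cx"],p["cy"],np.round(p["camera_from_world"],3).tolist())
    for t in T:
        print(t,[(np.round(d["at"],3).tolist(),round(d["confidence"],2)) for d in search_frame(p,t)[:4]])
print(get_clock())
E
```

```text
pics
top 482.01300017138817 325.1900936347307 193.23444120391503 [[0.088, -0.996, 0.004, 0.072], [-0.976, -0.087, -0.202, 0.516], [0.202, 0.014, -0.979, 1.166], [0.0, 0.0, 0.0, 1.0]]
ring_lid_center [([0.43, 0.114, 0.019], 0.68), ([0.653, 0.004, 0.06], 0.6)]
chimney_cap_center [([0.336, 0.367, 0.021], 0.94), ([0.354, 0.272, 0.02], 0.85), ([0.446, 0.312, 0.024], 0.77), ([0.224, 0.38, 0.017], 0.76)]
kettle_lid_center [([0.445, -0.105, 0.019], 0.9)]
teapot_lid_center [([0.362, -0.257, 0.022], 0.74), ([0.767, -0.158, 0.031], 0.66)]
hotpot_mouth [([0.656, 0.002, 0.058], 0.7)]
kettle_mouth [([0.628, 0.263, 0.066], 0.79), ([0.43, 0.112, 0.017], 0.6)]
teapot_mouth [([0.608, -0.294, 0.056], 0.72), ([0.426, 0.115, 0.019], 0.62)]
hammer [([0.528, 0.518, 0.026], 0.87)]
brass_bar [([0.771, 0.138, 0.016], 0.54), ([0.427, 0.114, 0.018], 0.35)]
wax_tin [([0.77, -0.155, 0.035], 0.68), ([0.444, -0.105, 0.02], 0.46)]
side 470.91201045367546 314.5455509364079 198.5876643555605 [[0.918, -0.396, 0.017, -0.436], [-0.185, -0.466, -0.865, 0.236], [0.35, 0.791, -0.501, 0.976], [0.0, 0.0, 0.0, 1.0]]
ring_lid_center [([0.426, 0.085, 0.024], 0.82)]
chimney_cap_center [([0.353, 0.264, 0.023], 0.86), ([0.339, 0.37, 0.015], 0.82), ([0.258, 0.26, 0.021], 0.74), ([0.443, 0.308, 0.022], 0.73)]
kettle_lid_center [([0.442, -0.117, 0.024], 0.75)]
teapot_lid_center [([0.358, -0.27, 0.022], 0.77), ([0.607, 0.228, 0.071], 0.31)]
hotpot_mouth [([0.643, -0.011, 0.072], 0.62)]
kettle_mouth [([0.609, 0.226, 0.07], 0.73), ([0.353, 0.265, 0.022], 0.44), ([0.438, -0.117, 0.024], 0.35), ([0.36, -0.267, 0.02], 0.34)]
teapot_mouth [([0.59, -0.317, 0.058], 0.76)]
hammer [([0.517, 0.513, 0.016], 0.72), ([0.36, -0.268, 0.019], 0.45)]
brass_bar []
wax_tin [([0.768, -0.171, 0.031], 0.81)]
1.1
```

View pics/top0.png

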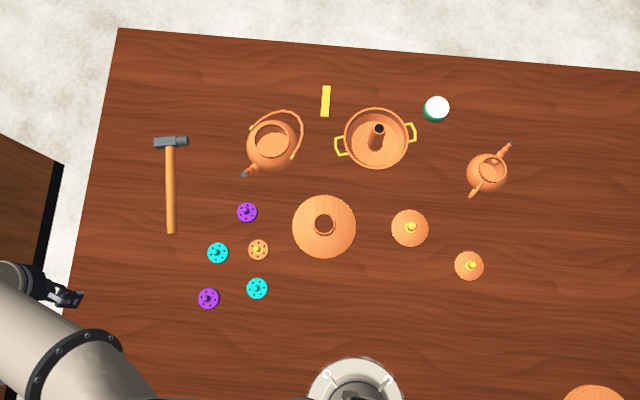

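View pics/side0.png

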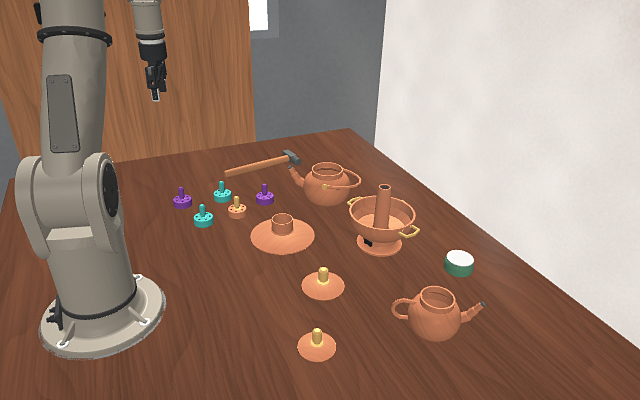

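Candidates for the cap, in top-view pixels: copper (258,249), purple (247,212) and (208,298), turquoise (218,252) and (257,288). Only the copper one with the brass knob fits the description. The domed lids are at (410,228), about 98 mm wide (kettle), and (469,266), about 75 mm wide (teapot). The ring lid with its collar is at (324,226). A cropped copper thing at (595,390) lies out of reach and is not part of the job.

Next I'll fit positions precisely: silhouettes for the lids, rim edges for the pots.

```bash
cat > vis.py <<'E'
from cell import *
import cv2,numpy as np
from scipy.optimize import minimize
A=np.linspace(0,2*np.pi,181)
def proj(p,P):
    M=p["camera_from_world"];c=P@np.array(M)[:3,:3].T+np.array(M)[:3,3]
    return np.c_[p["fx"]*c[:,0]/c[:,2]+p["cx"],p["fy"]*c[:,1]/c[:,2]+p["cy"]]
def circ(p,x,y,z,r): return proj(p,np.c_[x+r*np.cos(A),y+r*np.sin(A),0*A+z])
LID={"ring_lid_center":[(66,0),(71.5,10),(83,10),(83,12),(27,33),(27,62)],
"chimney_cap_center":[(26,0),(26,20),(8,25),(8,52),(4,56)],
"kettle_lid_center":[(31,0),(38,12),(48,12),(48,14),(30,23),(11,28),(11,56),(5,60)],
"teapot_lid_center":[(20,0),(27,12),(37,12),(37,14),(22,21),(9,25),(9,52),(4,56)]}
POT={"hotpot_mouth":[(76,95),(81.5,95),(14.5,165)],"kettle_mouth":[(41,97),(45.5,97)],"teapot_mouth":[(30,82),(33.5,82)]}
S=4
def sil(p,prof,x,y,z0=0):
    m=np.zeros((400*S,640*S),np.uint8)
    cs=[circ(p,x,y,z0+z/1000,r/1000) for r,z in prof]
    for a,b in zip(cs,cs[1:]):
        h=cv2.convexHull(((np.r_[a,b]+.5)*S-.5).round().astype(np.int32)); cv2.fillConvexPoly(m,h,1)
    return m
def fit_lid(pics,n,xy,z0=0):
    T=[]
    for p in pics:
        c=cut_out(p,n); best=None
        for d in c:
            s=cv2.resize(d["pixels"].astype(np.uint8),None,fx=S,fy=S,interpolation=cv2.INTER_NEAREST)
            o=(s&sil(p,LID[n],*xy,z0)).sum()
            if best is None or o>best[0]: best=(o,s)
        T.append((p,best[1]))
    f=lambda q,TT:sum((sil(p,LID[n],*q,z0)^s).sum()/s.sum() for p,s in TT)
    out=[]
    for TT in [T]+[[t] for t in T]:
        r=minimize(f,xy,args=(TT,),method="Nelder-Mead",options=dict(initial_simplex=np.array([xy,[xy[0]+.01,xy[1]],[xy[0],xy[1]+.01]]),xatol=1e-4,fatol=1e-4))
        out.append((r.x,r.fun))
    return out
def fit_pot(pics,n,xy):
    D=[]
    for p in pics:
        g=cv2.GaussianBlur(cv2.resize(p["frame"],None,fx=3,fy=3,interpolation=cv2.INTER_CUBIC),(0,0),2)
        e=np.max([cv2.Canny(g[...,k],25,60) for k in range(3)],0)
        D.append((p,np.minimum(cv2.distanceTransform(255-e,cv2.DIST_L2,5),12)))
    def f(q,DD):
        s=0
        for p,d in DD:
            for r,z in POT[n]:
                u=((circ(p,q[0],q[1],z/1000,r/1000)+.5)*3-.5).astype(np.float32)
                s+=cv2.remap(d.astype(np.float32),u[:,:1],u[:,1:],1).mean()
        return s/len(DD)/len(POT[n])
    out=[]
    for DD in [D]+[[d] for d in D]:
        g=np.arange(-.04,.041,.002)
        b=min((f((xy[0]+i,xy[1]+j),DD),xy[0]+i,xy[1]+j) for i in g for j in g)
        r=minimize(f,b[1:],args=(DD,),method="Nelder-Mead",options=dict(initial_simplex=np.array([b[1:],[b[1]+.003,b[2]],[b[1],b[2]+.003]])))
        out.append((r.x,r.fun))
    return out
E
python3 - <<'E'
from vis import *
pics=[grab_frame("top"),grab_frame("side")]
s={"ring_lid_center":(.43,.1),"chimney_cap_center":(.354,.267),"kettle_lid_center":(.444,-.11),"teapot_lid_center":(.36,-.263),"hotpot_mouth":(.65,-.005),"kettle_mouth":(.62,.245),"teapot_mouth":(.6,-.305)}
ov=[cv2.resize(p["frame"],None,fx=4,fy=4,interpolation=cv2.INTER_CUBIC) for p in pics]
for n,xy in s.items():
    o=(fit_lid if n in LID else fit_pot)(pics,n,xy)
    print(n,[(np.round(x*1000,1).tolist(),round(float(v),2)) for x,v in o])
    for p,im in zip(pics,ov):
        for r,z in (LID if n in LID else POT).get(n):
            cv2.polylines(im,[((circ(p,*o[0][0],z/1000,r/1000)+.5)*4).round().astype(np.int32)],True,(255,0,0),1)
t,d=ov
cv2.imwrite("pics/topov.png",cv2.resize(t[4*90:4*315,4*195:4*525],(800,545),interpolation=cv2.INTER_AREA))
cv2.imwrite("pics/sideov.png",cv2.resize(d[4*145:4*370,4*190:4*500],(800,580),interpolation=cv2.INTER_AREA))
print(get_eef_rot(),get_clock())
E
```

```text
ring_lid_center [([430.7, 114.0], 0.19), ([429.9, 113.0], 0.12), ([433.3, 115.2], 0.05)]
chimney_cap_center [([356.7, 274.6], 2.08), ([555.2, 52.1], 1.96), ([356.8, 276.0], 0.07)]
kettle_lid_center [([446.2, -106.5], 0.14), ([444.2, -107.3], 0.04), ([448.2, -106.0], 0.05)]
teapot_lid_center [([364.0, -260.6], 0.18), ([362.0, -261.3], 0.09), ([365.3, -259.8], 0.06)]
hotpot_mouth [([652.1, 3.1], 1.46), ([651.2, 3.4], 1.07), ([654.7, 3.8], 1.14)]
kettle_mouth [([619.8, 261.0], 1.23), ([619.3, 261.2], 1.27), ([626.6, 266.5], 0.74)]
teapot_mouth [([601.7, -294.2], 1.44), ([598.3, -291.3], 0.95), ([605.3, -294.2], 0.47)]
[[-9.40455455e-01  3.39916957e-01  8.33460823e-06]
 [ 3.39916957e-01  9.40455454e-01  4.29582157e-05]
 [ 6.76389819e-06  4.32333629e-05 -9.99999999e-01]] 1.6
```

View pics/topov.png

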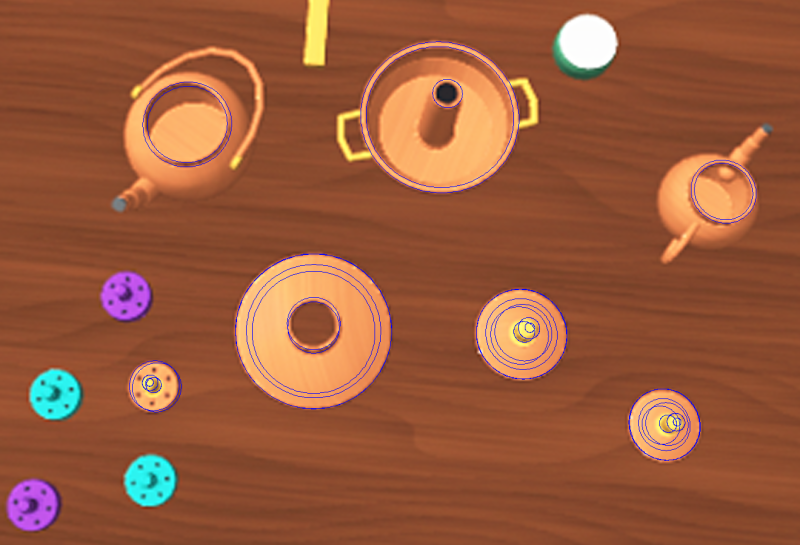

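View pics/sideov.png

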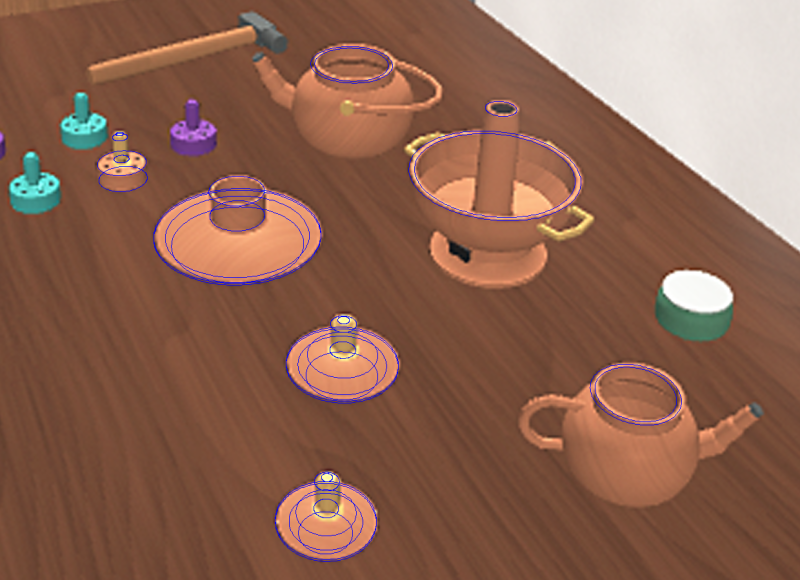

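The overlays sit on all seven parts. The copper cap with six holes and a brass knob is at (155,386) in the enlarged top crop. The side camera is offset about +3 mm from the top one, consistently, so I use means. Ring lid first.

```bash
cat > arm.py <<'E'
from vis import *
def R(x,y,off=0):
    a=np.arctan2(y,x)+off; Y=np.array([np.cos(a),np.sin(a),0]); Z=np.array([0,0,-1.]); return np.c_[np.cross(Y,Z),Y,Z]
def st(m): print(m,"t",round(get_clock(),1),"tcp",np.round(get_ee_pos(),4).tolist(),"F",np.round(get_force(),1).tolist(),"w",round(get_width(),4),"ff",np.round(get_finger_force(),1))
def pick(x,y,ztcp,opening,lift):
    move_gripper(opening); move_ptp([x,y,.16],R(x,y)); st("above")
    line_to([x,y,ztcp+.02]); print(line_to([x,y,ztcp],speed=.04,contact_N=4)); st("down")
    move_gripper(0); st("grip")
    x,y,_=get_ee_pos(); line_to([x,y,ztcp+.02],speed=.06); line_to([x,y,lift]); st("lift")
def snap(name,box_t,box_s):
    for c,b in (("top",box_t),("side",box_s)):
        if b is None: continue
        x0,y0,x1,y1=b; f=grab_frame(c)["frame"][y0:y1,x0:x1]
        k=min(800/f.shape[1],600/f.shape[0]); cv2.imwrite(f"pics/{name}_{c}.png",cv2.resize(f,None,fx=k,fy=k,interpolation=cv2.INTER_CUBIC))
E
python3 - <<'E'
from arm import *
pick(.4310,.1142,.030,.085,.26)
snap("ring",None,(150,40,450,265))
E
```

```text
above t 3.8 tcp [0.4314, 0.1155, 0.1602] F [-0.2, 0.7, -0.1] w 0.0851 ff 0.0
False
down t 5.4 tcp [0.4309, 0.1141, 0.0299] F [0.0, -0.5, -0.7] w 0.0849 ff 0.0
grip t 5.8 tcp [0.4314, 0.1143, 0.0307] F [-1.6, -0.5, 9.7] w 0.0532 ff 60.8
lift t 7.8 tcp [0.4309, 0.1141, 0.2592] F [-0.6, -0.1, -3.5] w 0.0529 ff 63.3
```

View pics/ring_side.png

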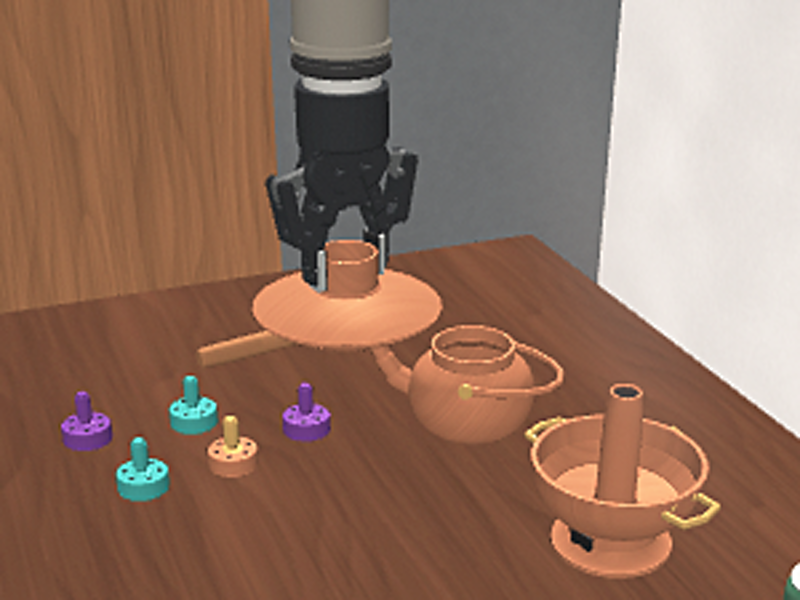

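The ring lid hangs level at (347,305) with the pads on the collar. Now placing it.

```bash
python3 - <<'E'
from arm import *
x,y=.6530,.0035
move_ptp([x,y,.26],R(x,y)); hold(.3); st("above")
line_to([x,y,.205],speed=.1)
print(line_to([x,y,.128],speed=.06,contact_N=5)); st("low")
print(line_to([x,y,.110],speed=.015,contact_N=5)); st("seat")
snap("ring2",None,(250,80,500,265))
E
```

```text
above t 9.1 tcp [0.6526, 0.0044, 0.2604] F [0.2, -0.3, -2.8] w 0.0532 ff 63.3
False
low t 11.3 tcp [0.6533, 0.0035, 0.1285] F [0.4, 0.5, -3.0] w 0.0533 ff 63.3
True
seat t 12.1 tcp [0.6529, 0.0035, 0.1155] F [-2.6, -0.4, 5.1] w 0.0534 ff 64.0
```

View pics/ring2_side.png

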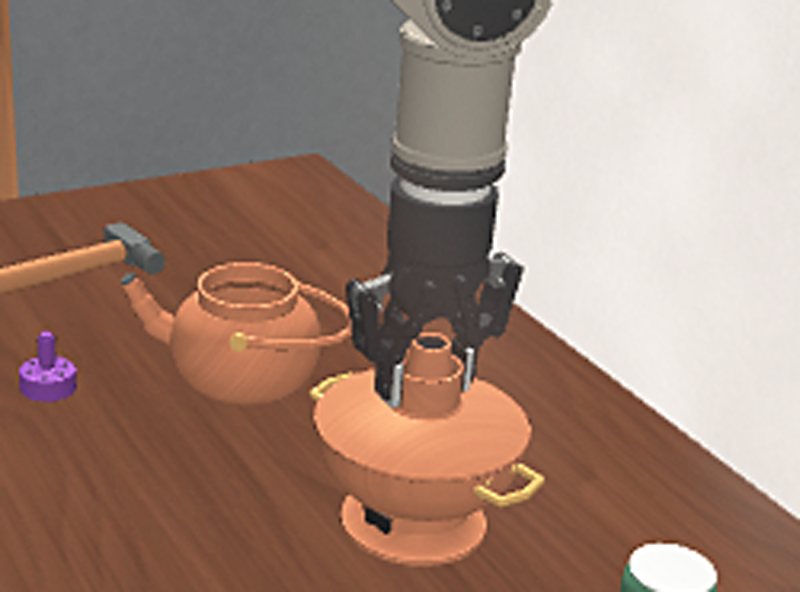

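The ring lid sits on the rim at the expected height (TCP 0.1155), with the chimney through the collar. Releasing, checking the position, then the cap.

```bash
python3 - <<'E'
from arm import *
move_gripper(.085); st("rel"); line_to([.653,.0035,.26])
pick(.3555,.2746,.027,.05,.30)
pics=[grab_frame("top"),grab_frame("side")]
POT["h"]=[(83,105),(27,147),(14.5,165)]
POT["chim"]=[(14.5,165)];POT["ring"]=[(83,106),(27,147)]
for n in ("h","chim","ring"): print(n,[(np.round(x*1000,1).tolist(),round(float(v),2)) for x,v in fit_pot(pics,n,(.653,.0035))])
f=cv2.resize(np.hstack([pics[0]["frame"][90:290,180:440],pics[1]["frame"][60:260,160:440]]),(800,296),interpolation=cv2.INTER_CUBIC)
cv2.imwrite("pics/cap.png",f)
E
```

```text
rel t 12.6 tcp [0.6517, 0.0037, 0.1141] F [0.4, 0.3, 0.2] w 0.0851 ff 0.0
above t 15.7 tcp [0.3568, 0.2744, 0.1604] F [-0.6, 0.2, 0.3] w 0.05 ff 0.0
False
down t 17.2 tcp [0.3555, 0.2745, 0.0269] F [-0.1, 0.1, 1.1] w 0.0501 ff 0.0
grip t 17.6 tcp [0.3557, 0.2748, 0.0273] F [-0.6, -1.3, 5.2] w 0.0139 ff 58.5
lift t 20.0 tcp [0.3553, 0.2745, 0.2993] F [-0.3, -0.6, -1.6] w 0.0138 ff 58.5
h [([648.4, 2.1], 1.72), ([648.5, 3.8], 1.29), ([650.5, -1.2], 1.65)]
chim [([651.2, -1.4], 0.9), ([650.9, 3.7], 0.91), ([652.5, -0.3], 0.72)]
ring [([647.6, 2.5], 2.01), ([648.0, 4.0], 1.26), ([645.7, -5.2], 1.89)]
```

View pics/cap.png

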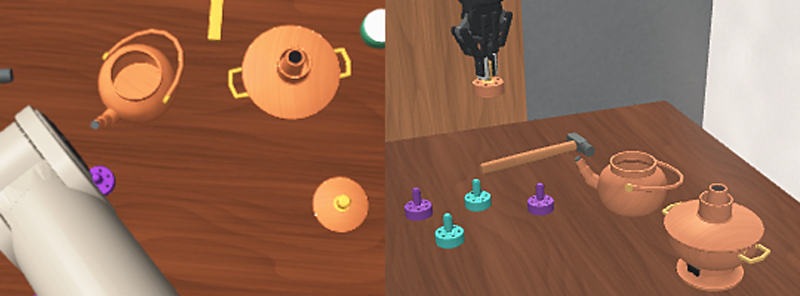

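```bash
python3 - <<'E'
from arm import *
x,y=.6522,.0028
move_ptp([x,y,.27],R(x,y)); line_to([x,y,.21],speed=.1); hold(.3); st("above")
p=grab_frame("side"); z0=(get_ee_pos()[2]-.027)*1000
POT["c"]=[(26,z0+20)]
print([(np.round(q*1000,1).tolist(),round(float(v),2)) for q,v in fit_pot([p],"c",(x,y))])
c=p["frame"]; im=cv2.resize(c,None,fx=5,fy=5,interpolation=cv2.INTER_CUBIC)
for r,z in [(26,z0),(26,z0+20),(14.5,165)]:
    cv2.polylines(im,[((circ(p,x,y,z/1000,r/1000)+.5)*5).round().astype(np.int32)],True,(255,0,0),1)
cv2.imwrite("pics/capabove.png",im[5*110:5*230,5*320:5*450])
E
```

```text
above t 22.6 tcp [0.6524, 0.0028, 0.2105] F [-0.4, -0.9, -1.3] w 0.014 ff 58.5
[([650.9, 0.4], 0.74), ([650.9, 0.4], 0.74)]
```

View pics/capabove.png

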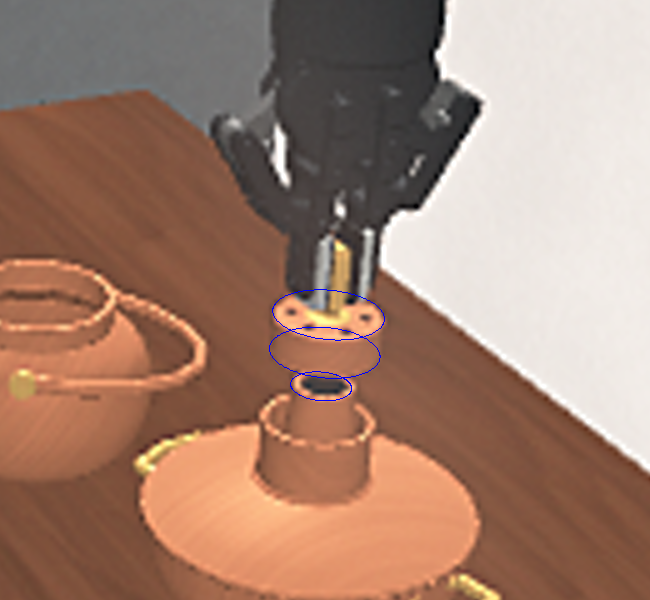

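The cap at (328,320) hangs level and within about 2 mm of the chimney axis at (321,386). Lowering.

```bash
python3 - <<'E'
from arm import *
x,y=.6532,.0023
line_to([x,y,.184],speed=.08); print(line_to([x,y,.170],speed=.015,contact_N=3)); st("seat")
move_gripper(.05); st("rel"); line_to([x,y,.30])
pick(.4462,-.1065,.034,.055,.26)
snap("c3",(290,90,450,200),(300,60,500,260))
a,b=cv2.imread("pics/c3_top.png"),cv2.imread("pics/c3_side.png")
cv2.imwrite("pics/c3.png",np.hstack([cv2.resize(a,(436,300)),cv2.resize(b,(300,300))]))
E
```

```text
True
seat t 23.6 tcp [0.6534, 0.0023, 0.1784] F [1.1, -0.3, 4.9] w 0.014 ff 59.0
rel t 24.1 tcp [0.6526, 0.0025, 0.1773] F [-0.9, -0.0, 0.0] w 0.0501 ff 0.0
above t 26.3 tcp [0.4481, -0.1063, 0.1608] F [0.1, -0.4, 0.0] w 0.055 ff 0.0
False
down t 27.8 tcp [0.4461, -0.1067, 0.0339] F [0.5, -0.1, 0.4] w 0.0553 ff 0.0
grip t 28.2 tcp [0.4466, -0.1066, 0.0343] F [-0.1, 0.2, 3.5] w 0.0201 ff 58.5
lift t 30.3 tcp [0.4461, -0.1065, 0.2595] F [0.1, -0.3, -2.0] w 0.0197 ff 58.7
```

View pics/c3.png

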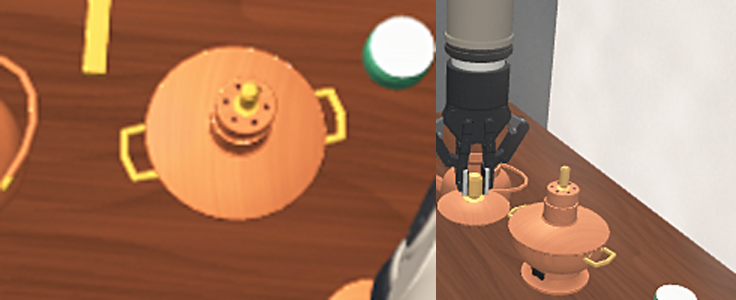

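The cap is home: TCP 0.178 as expected, level at (245,105). The kettle lid is in the gripper. Next, over the kettle with a check.

```bash
python3 - <<'E'
from arm import *
x,y=.4461,-.1065
line_to([x,y,.33]); x,y=.6212,.2620
move_ptp([x,y,.33],R(x,y)); line_to([x,y,.155]); hold(.3); st("above")
p=grab_frame("side"); z0=(get_ee_pos()[2]-.034)*1000
POT["l"]=[(48,z0+12)]
print([(np.round(q*1000,1).tolist(),round(float(v),2)) for q,v in fit_pot([p],"l",(x,y))[:1]])
im=cv2.resize(p["frame"],None,fx=5,fy=5,interpolation=cv2.INTER_CUBIC)
for r,z in [(48,z0+12),(41,97),(45.5,97)]:
    cv2.polylines(im,[((circ(p,x,y,z/1000,r/1000)+.5)*5).round().astype(np.int32)],True,(255,0,0),1)
cv2.imwrite("pics/kab.png",im[5*100:5*215,5*265:5*400])
E
```

```text
above t 34.3 tcp [0.6214, 0.2621, 0.1554] F [0.3, -1.0, -2.6] w 0.0199 ff 58.8
[([622.9, 267.1], 0.4)]
```

View pics/kab.png

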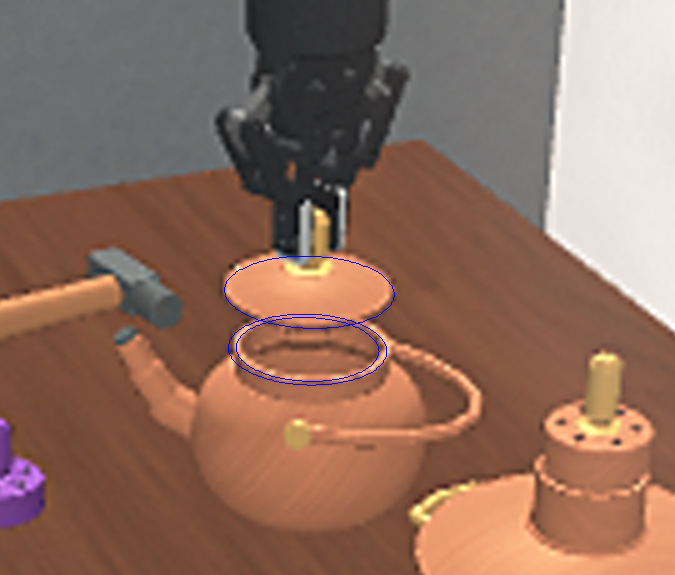

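The lid sits about 2 mm short of the mouth in x and is level. Correcting and seating.

```bash
python3 - <<'E'
from arm import *
x,y=.6230,.2617
line_to([x,y,.155],speed=.05); line_to([x,y,.128],speed=.05,contact_N=4); st("in"); print(line_to([x,y,.114],speed=.015,contact_N=3.5)); st("seat")
p=grab_frame("side"); im=p["frame"][80:215,250:400]; cv2.imwrite("pics/kseat.png",cv2.resize(im,None,fx=4,fy=4,interpolation=cv2.INTER_CUBIC))
E
```

```text
in t 35.3 tcp [0.6231, 0.2616, 0.128] F [1.1, 0.7, -1.8] w 0.02 ff 58.8
True
seat t 35.9 tcp [0.623, 0.2617, 0.1194] F [-0.2, 0.4, 4.5] w 0.02 ff 59.5
```

View pics/kseat.png

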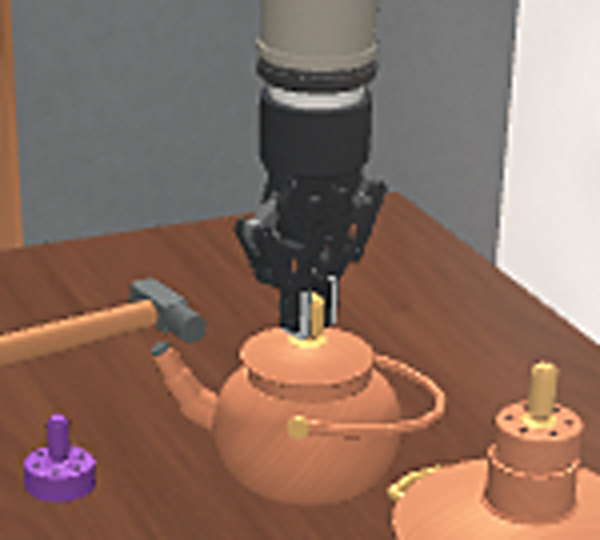

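The kettle lid is seated (TCP 0.1194, as expected). Release it, then the teapot lid.

```bash
python3 - <<'E'
from arm import *
move_gripper(.055); st("rel"); line_to([.623,.2617,.30])
line_to([.52,.15,.33],speed=.25)
pick(.3638,-.2606,.030,.05,.26)
x,y=.6018,-.2938
move_ptp([x,y,.26],R(x,y)); line_to([x,y,.135]); hold(.3); st("above")
p=grab_frame("side"); z0=(get_ee_pos()[2]-.030)*1000
POT["l"]=[(37,z0+12)]
print([(np.round(q*1000,1).tolist(),round(float(v),2)) for q,v in fit_pot([p],"l",(x,y))[:1]])
im=cv2.resize(p["frame"],None,fx=5,fy=5,interpolation=cv2.INTER_CUBIC)
for r,z in [(37,z0+12),(30,82),(33.5,82)]:
    cv2.polylines(im,[((circ(p,x,y,z/1000,r/1000)+.5)*5).round().astype(np.int32)],True,(255,0,0),1)
cv2.imwrite("pics/tab.png",im[5*220:5*340,5*370:5*500])
E
```

```text
rel t 36.4 tcp [0.622, 0.2616, 0.1181] F [0.1, 0.6, 0.8] w 0.055 ff 0.0
above t 40.5 tcp [0.365, -0.26, 0.1602] F [-0.7, 0.5, -0.1] w 0.0499 ff 0.0
False
down t 42.0 tcp [0.3636, -0.2607, 0.0299] F [0.7, -0.8, 0.1] w 0.0502 ff 0.0
grip t 42.4 tcp [0.364, -0.2607, 0.0301] F [0.7, -0.3, 1.1] w 0.0159 ff 58.4
lift t 44.4 tcp [0.3637, -0.2605, 0.2596] F [1.3, 0.1, -1.4] w 0.0161 ff 58.5
above t 46.7 tcp [0.6021, -0.2939, 0.1356] F [0.1, -0.7, -1.3] w 0.0158 ff 58.5
[([604.8, -291.3], 0.8)]
```

View pics/tab.png

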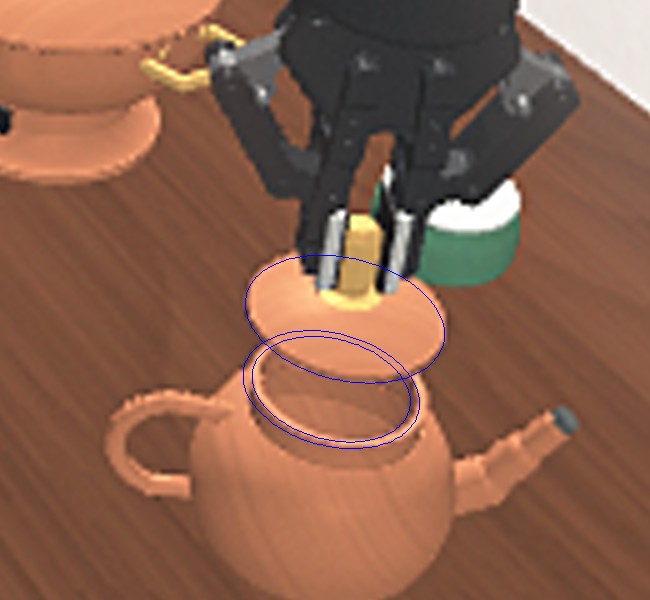

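Aligned within about 2 mm. Seating, releasing and checking everything.

```bash
python3 - <<'E'
from arm import *
x,y=.6022,-.2942
line_to([x,y,.109],speed=.05,contact_N=4); st("in"); print(line_to([x,y,.095],speed=.015,contact_N=3)); st("seat")
move_gripper(.05); st("rel"); line_to([x,y,.30]); move_ptp([.45,-.42,.33],R(.45,-.42)); hold(.5); st("away")
a=grab_frame("top");b=grab_frame("side")
pics=[a,b]
for n,c,s in (("ring",[(83,106)],(.652,.003)),("cap",[(26,171)],(.652,.003)),("k",[(48,98)],(.622,.262)),("t",[(37,83)],(.602,-.294))):
    POT[n]=c; print(n,[(np.round(q*1000,1).tolist(),round(float(v),2)) for q,v in fit_pot(pics,n,s)])
f=[cv2.resize(a["frame"][80:220,225:525],(640,299),interpolation=cv2.INTER_CUBIC),cv2.resize(b["frame"][150:350,230:500],(640,474)[:2],interpolation=cv2.INTER_CUBIC)]
im=np.vstack(f); cv2.imwrite("pics/final.png",cv2.resize(im,(496,599)))
E
```

```text
in t 47.4 tcp [0.6022, -0.2943, 0.1089] F [-0.5, 0.2, -1.0] w 0.0158 ff 58.5
True
seat t 48.0 tcp [0.6024, -0.2942, 0.1002] F [-0.6, 0.2, 4.8] w 0.0158 ff 59.0
rel t 48.4 tcp [0.6016, -0.2937, 0.099] F [-0.3, -0.7, 0.2] w 0.0502 ff 0.0
away t 51.2 tcp [0.4502, -0.4198, 0.3299] F [-0.1, 0.3, 0.5] w 0.0499 ff 0.0
ring [([647.5, 3.0], 2.67), ([647.4, 3.9], 0.73), ([645.8, -6.7], 2.4)]
cap [([649.4, -0.3], 3.33), ([630.9, 5.7], 0.62), ([653.0, -1.0], 3.49)]
k [([624.1, 265.6], 2.31), ([657.2, 235.9], 2.84), ([624.1, 266.0], 0.52)]
t [([603.6, -292.7], 2.54), ([600.0, -294.1], 3.47), ([603.9, -292.5], 0.5)]
```

View pics/final.png

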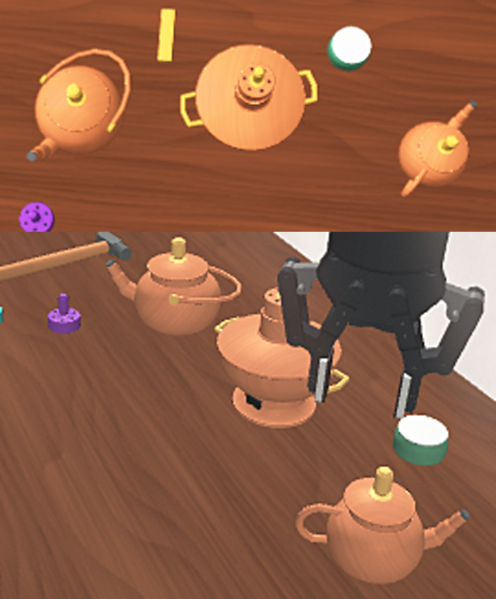

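The lids look home, but the ring reads about 3 mm off in x. I'll clear the arm out of view and measure ring against rim before handing in.

```bash
python3 - <<'E'
from arm import *
move_ptp([.229,.635,.33],R(.229,.635)); hold(.3)
P=[grab_frame("top"),grab_frame("side")]
for n,p in zip(("top","side"),P): cv2.imwrite(f"pics/{n}_end.png",p["frame"])
B=[dict(p,frame=cv2.imread(f"pics/{n}0.png")) for n,p in zip(("top","side"),P)]
def pr(n,pics,s): print(n,[(np.round(q*1000,1).tolist(),round(float(v),2)) for q,v in fit_pot(pics,n,s)])
import vis
g=vis.np.arange
for n,c in (("rimout",[(81.5,95)]),("rimin",[(76,95)]),("chim",[(14.5,165)])):
    POT[n]=c; pr(n,B,(.652,.003))
for z in (105,107): POT["fl"]=[(83,z)]; pr("fl",P,(.65,.003))
POT["coll"]=[(27,147)]; pr("coll",P,(.65,.003))
POT["capt"]=[(26,171)]; pr("capt",P,(.652,.003))
# bodies moved? image difference of the pot feet
im=[]
for p,b,(x0,y0,x1,y1) in zip(P,B,((325,90,435,180),(335,170,435,270))):
    o=cv2.resize(p["frame"],None,fx=6,fy=6,interpolation=cv2.INTER_CUBIC)
    for r,z,c in ((83,105,(255,0,0)),(81.5,95,(0,255,0)),(26,171,(255,255,0))):
        cv2.polylines(o,[((circ(p,.6525,.0032,z/1000,r/1000)+.5)*6).round().astype(np.int32)],True,c,1)
    im.append(cv2.resize(o[6*y0:6*y1,6*x0:6*x1],(400,400*(y1-y0)//(x1-x0))))
h=max(i.shape[0] for i in im); cv2.imwrite("pics/end.png",np.hstack([cv2.copyMakeBorder(i,0,h-i.shape[0],0,0,0) for i in im]))
E
```

```text
rimout [([652.7, 3.4], 0.81), ([652.1, 3.5], 0.09), ([654.6, 4.0], 0.8)]
rimin [([651.5, 2.8], 1.44), ([651.2, 3.2], 1.01), ([653.4, 2.4], 1.36)]
chim [([652.9, -0.3], 1.18), ([649.1, 4.2], 1.26), ([655.8, 5.3], 0.71)]
fl [([647.7, 2.2], 2.39), ([647.8, 3.9], 0.69), ([645.5, -5.5], 1.53)]
fl [([646.9, 2.2], 2.94), ([647.4, 4.0], 0.82), ([644.0, -8.1], 1.67)]
coll [([650.9, 0.5], 1.27), ([639.6, 3.8], 0.58), ([677.2, 38.7], 0.74)]
capt [([650.6, 0.0], 1.89), ([631.0, 5.7], 0.62), ([652.3, 1.1], 0.83)]
```

View pics/end.png

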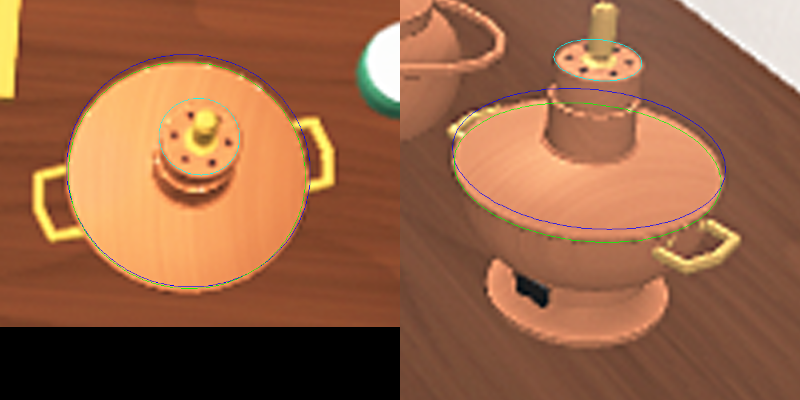

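In this check, the flange outline was drawn 10 mm too high: the flange rests on the rim at z = 95, not 105. The lid edge follows the rim circle (green) in both views, about 1 mm off centre and level, and the cap is centred. Handing in.

```bash
python3 -c "
from cell import *
print(get_clock()); print(sign_off())"
```

```text
55.4833
the job is handed in; nothing more can be done
None
```

All four lids are seated and released on their pots (ring lid first, then the cap, on the hotpot), the bystanders and look-alikes were not touched, and the job was handed in at 55.5 s.

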